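# Set the torch air valve to its mark and start the air pump

## Robot

A 6-joint arm with a two-finger parallel gripper is mounted at the origin on the work surface. World frame = base frame: x ahead of the robot, y to its left, z up, the work surface at z = 0. Lengths are in m, angles in rad, forces in N, time in s.
With the tool pointing down it reaches from about 0.25 to 0.725 m from the base axis. Payload 4 kg.
Tool frame: the origin (TCP) lies between the finger pads; the fingertips stand 25 mm ahead of it and the grasp point (between the pads) lies 6 mm ahead of it; z points along the fingers, y is the line along which they close (so a half turn about z gives the same grasp; the last joint's range is limited). The gripper opens to 85 mm and grips with 20 to 120 N. Pads are 22 mm wide; open, the fingers measure 114 mm over their backs; the gripper's body (76 mm by 85 mm) begins 54 mm behind the grasp point. The pads swing forward as they close: fully open they stand 13 mm farther back than shut.
Start: joints at [-1.151, 0.241, 0.005, 1.335, 0, 1.571], TCP at [0.204, -0.457, 0.256] pointing down, gripper open.
Joint ranges: [-2.72, 2.72], [-1.05, 1.87], [-1.09, 1.28], [-1.99, 2.15], [-1.42, 1.44], [-3.14, 3.14]. Speed limits (rad/s): [2.79, 2.79, 3.14, 3.14, 3.14, 3.14].

## Interface

Orientations are given as a unit quaternion [x, y, z, w].
In Python, from workcell import bot gives the robot as it stands. The module is installed in compiled form; this text tells all that it offers.
- The arm moves only by the shell command python3 -m pendant 'ROWS'. ROWS is JSON, one flat list of numbers, 7 for each row, row after row: the shift along the tool's x, y, z normalised to -1 to 1, where 1 is 0.5 m, then the turn, a rotation vector about the tool's x, y, z normalised to -1 to 1, where 1 is 180 degrees, then the opening, from 0 (shut) to 1 (fully open). In form: [tx, ty, tz, ax, ay, az, fingers, tx, ty, tz, ax, ay, az, fingers, ...]. A call has exactly 10 rows; each row is the pose to reach, as a shift and turn from the pose commanded when the call began, along the tool's axes at that moment, turning the shorter way round; what a row does not reach only later rows make up. A row lasts 1/12 s, in which the tool goes at most 41.7 mm and 7.16 degrees, less where a joint would pass 70% of its speed; a pose out of reach is approached as far as the arm can. A call with a number of a shift or a turn outside -1 to 1 is refused whole. A call with a gripper value outside its range is refused whole. The fingers move at their own pace and stop on an object; the grip force is fixed at half the most. Time passes only in rows, so rows that repeat a pose let the fingers close, or fill a call up. It gives the time, the measured TCP pose, the force, the opening and the grip force at its end, in the units of the state.
- bot.get_obs(): the state, without advancing time (a new reading comes with each control period).
- bot.camera(name): name is "scene" or "top" or "wrist"; returns a dict with "pixels" (400x640x3 uint8, red, green, blue), "mtx" (3x3 intrinsics, pixels), "cam_to_world" (4x4, takes a point from camera to world coordinates); the wrist camera has in their place "hand_eye" (4x4, takes a point from camera to tool coordinates, whose origin is the TCP and whose axes are the flange's). Camera axes: x right, y up, looking along -z (the intrinsics and any distortion apply to the point x, -y, -z); pixel columns grow to the right and rows downward; lengths in m; the calibration is good to about 2 mm. A picture is of the moment at which its call begins: read the wrist's pose just before it. There is no depth.
- bot.job_done(): hands the job in; it is judged then, once.
The state is a dict: "clock": time; "joint_pos": joint angles; "joint_vel": joint speeds; "tau": joint torques, N m; "eef_pos": TCP position; "tool_rot": TCP orientation; "ft_force": force on the tool from outside, world axes, zero at the start; "ft_torque": the same for the moment, N m; "grip_width": finger opening in m; "grasp_force": force on a finger pad.
Only numpy, scipy, OpenCV 4.12 (cv2) and the standard library are available. Lean on these libraries where they do the work, as an engineer would, in place of code of your own. Each camera call takes 0.05 s, during which the arm holds its last target. There are 200 camera calls.

## Task

Get the air for the soldering torch ready: turn the blue lever of the air valve until it lies centred over the orange patch on its dial, with some orange showing on both sides of the lever, and only then press the pump's green button fully down and let go. Leave the yellow gas lever closed, and do not shift the things lying around.

Things in the scene. Friction and masses are not known exactly. Their poses are not given: they have to be found in the camera images.
- air_lever (a joint): Angle (rad) of the blue-sleeved lever of the air ball valve: 0 = closed, grows to 1.57 = fully open. Seen from above the lever turns counter-clockwise as it opens, about an upright stem. At 0 it points along the valve's own -x. It stays where it is left; turning it takes about 0.25 N m (2.5 N at the grip point).
- air_mark (a joint): Angle (rad) of the centre of the orange patch on the air valve's dial, with the same zero and direction as air_lever: the lever lies centred over the patch when the two readings are equal. The patch differs from job to job (0.55 to 1.4); it is painted, cannot be touched and does not turn with the lever.
- air_axis (a point): Point on the upright turning axis of the air valve, 90 mm above the bench, at mid-height of the lever. Its axes are the valve's own (z up); the valve stands on a fixed 100 mm square steel plate. Brass pipe stubs run 98 mm from the axis to both sides along the valve's y and bend down into the bench, their top (the steel collar's) 54 mm above the bench. A white dial disc, 76 mm radius, lies 67 to 70 mm above the bench, centred on the axis.
- air_grip (a point): Grip point on the blue lever, 100 mm out from the axis, at the sleeve's mid-height (90 mm above the bench). The blue sleeve is straight, 16 mm wide and 20 mm high (80 to 100 mm above the bench) and reaches from 26 to 126 mm from the axis, with a white line along its top. x here points from the grip back to the axis, z up. Beyond 76 mm from the axis nothing but the sleeve stands higher than 54 mm.
- air_patch (a point): Centre of the orange patch on the dial, 62 mm from the axis and 71 mm above the bench. The patch is 29 mm wide (along the arc) and 24 mm long, so about 6 mm of orange shows on each side of the centred lever. x points from the patch to the axis.
- gas_lever (a joint): Angle (rad) of the yellow-sleeved lever of the gas valve, a twin of the air valve that carries its own orange patch; 0 = closed. Leave it closed.
- gas_axis (a point): Point on the turning axis of the gas valve, 90 mm above the bench; sizes and axes as for the air valve. The two valves may change places.
- start (a joint): Travel (m) of the pump's green push button, 36 mm across, pressed straight down: 0 = up, 0.006 = fully down, which takes about 4 N. A spring lifts it again.
- start_top (a point): Centre of the top face of the green button, z up; the button is in a low black housing on the lid of a grey pump (120 by 150 mm, lid 85 mm above the bench). A brass outlet on the lid, 28 mm across, stands about 60 mm further from the robot and 50 mm to the left of the button, up to 113 mm above the bench.
- copper_spool: Loose reel of copper wire lying flat, 82 mm across, 30 mm high; origin under its centre. Leave it.
- gold_spool: Loose reel of gold-coloured wire lying flat, 82 mm across, 30 mm high; origin under its centre. Leave it.
- pliers: Loose pliers with red grips lying flat, about 153 mm long, 12 mm high; origin under the pivot, x towards the jaws. Leave them.
- bead_jar: Loose amber jar with white lid, 60 mm across, 75 mm high; origin under its centre. Leave it.
Things that resemble listed ones, but are neither listed nor needed, are in the scene too. Leave any red look-alike of the part that bears air_lever alone. What is shaped like the part that bears gas_lever but red is not meant.

How it is judged:
By the outcome, as a careful person would: the job done as asked, in the order asked, and still so for the second after the job is handed in, with the robot touching nothing.
It also fails if it takes over 48 s, if anything falls off the work surface, if the arm or the gripper's body presses on something with over 40 N, if the wrist force passes 120 N, or if a joint passes its speed limit or range.

## Working session

There is one attempt and no reset: what is moved stays moved. The work goes in short steps, Python scripts to look and compute and a shell command to move; the robot and the scene stay as the last step left them, time stands still between calls to the robot, and variables do not carry over. Pictures are saved under pics/ and viewed, at most 10 in all, crops included, and the job is handed in when it is done.

```bash
mkdir -p pics; cat > h.py <<'E'
import numpy as np,cv2
from workcell import bot
from scipy.spatial.transform import Rotation as R
def ray(c,uv,T=None):
    T=np.array(c["cam_to_world"]) if T is None else T
    d=np.linalg.inv(np.array(c["mtx"]))@np.array([uv[0],uv[1],1.]); d=np.array([d[0],-d[1],-d[2]])
    return T[:3,3],T[:3,:3]@d
def plane(c,uv,z,T=None):
    o,d=ray(c,uv,T); return o+d*(z-o[2])/d[2]
def tri(rs):
    A=0;b=0
    for o,d in rs:
        d=d/np.linalg.norm(d);P=np.eye(3)-np.outer(d,d);A=A+P;b=b+P@o
    return np.linalg.solve(A,b)
def wristT(c,o):
    T=np.eye(4);T[:3,:3]=R.from_quat(o["tool_rot"]).as_matrix();T[:3,3]=o["eef_pos"];return T@np.array(c["hand_eye"])
def blobs(img,lo,hi,mn=40):
    h=cv2.cvtColor(img,cv2.COLOR_RGB2HSV);m=cv2.inRange(h,np.array(lo),np.array(hi))
    n,l,s,ce=cv2.connectedComponentsWithStats(m);return m,l,[(i,s[i].tolist(),ce[i].round(1).tolist()) for i in range(1,n) if s[i][4]>=mn]
E
python3 - <<'E'
from h import *
import pickle
d={}
for n in("scene","top"):
    c=bot.camera(n);d[n]=c;cv2.imwrite(f"pics/{n}0.png",cv2.cvtColor(c["pixels"],cv2.COLOR_RGB2BGR));print(n,np.array(c["cam_to_world"]).round(3).tolist(),np.array(c["mtx"]).round(1).tolist(),[k for k in c])
pickle.dump(d,open("d0.pkl","wb"))
o=bot.get_obs();print(o["eef_pos"],o["tool_rot"])
E
```

```text
scene [[-0.077, -0.725, 0.685, 1.534], [0.997, -0.054, 0.055, 0.087], [-0.003, 0.687, 0.727, 1.189], [0.0, 0.0, 0.0, 1.0]] [[467.2, 0.0, 324.2], [0.0, 467.2, 201.0], [0.0, 0.0, 1.0]] ['pixels', 'mtx', 'cam_to_world']
top [[-0.023, 0.994, -0.106, 0.369], [-1.0, -0.022, 0.01, 0.039], [0.008, 0.106, 0.994, 1.093], [0.0, 0.0, 0.0, 1.0]] [[406.3, 0.0, 315.9], [0.0, 406.3, 194.9], [0.0, 0.0, 1.0]] ['pixels', 'mtx', 'cam_to_world']
[ 0.20356503 -0.45612192  0.25550174] [ 9.78051508e-01  2.08361089e-01 -2.19642850e-04 -9.25141378e-04]
```

View pics/top0.png

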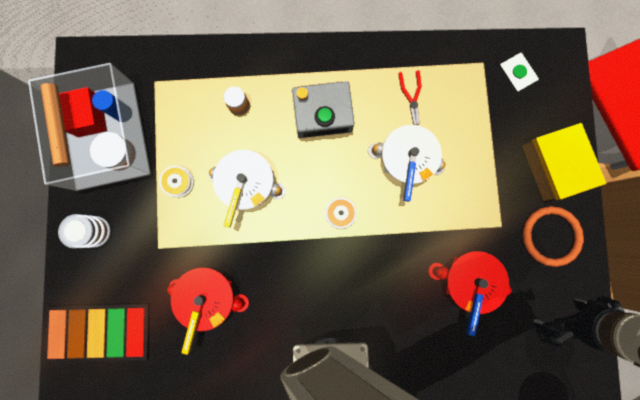

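View pics/scene0.png

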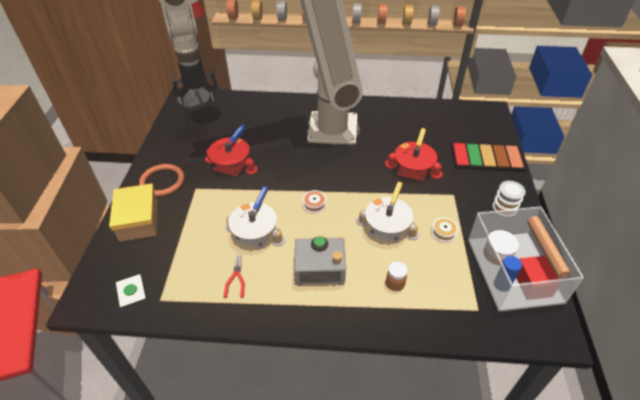

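Top view: the white-dial valve with a blue lever at (412,155) is the air valve, and its red twin at (478,282) is not meant. The white-dial valve with a yellow lever at (243,180) is gas, with a red twin at (200,298). The green button is on the grey pump at (325,116); the green dot on a white card at (519,72) is a decoy. The scene view agrees: air (252,222), gas (388,217), pump (319,243).

```bash
python3 - <<'E'
from h import *
import pickle
d=pickle.load(open("d0.pkl","rb"))
roi={"top":(370,110,460,215),"scene":(215,180,300,255)}
for n,(x0,y0,x1,y1) in roi.items():
    c=d[n];im=c["pixels"][y0:y1,x0:x1]
    cv2.imwrite(f"pics/crop_{n}.png",cv2.cvtColor(cv2.resize(im,None,fx=5,fy=5,interpolation=cv2.INTER_CUBIC),cv2.COLOR_RGB2BGR))
    for nm,lo,hi,z in(("blue",(100,120,50),(130,255,255),.1),("orange",(8,140,150),(22,255,255),.071),("white",(0,0,170),(180,45,255),.07)):
        m,l,b=blobs(im,lo,hi,25)
        for i,s,ce in b:
            p=(ce[0]+x0,ce[1]+y0);print(n,nm,s,p,plane(c,p,z).round(4))
            if nm!="orange":
                ct=max(cv2.findContours((l==i).astype(np.uint8),0,1)[0],key=cv2.contourArea)
                print("  rect",cv2.minAreaRect(ct))
                if nm=="white":
                    e=cv2.fitEllipse(cv2.convexHull(ct));q=(e[0][0]+x0,e[0][1]+y0);print("  ell",q,e[1],plane(c,q,.07).round(4))
g=[]
for n,(x0,y0,x1,y1) in {"top":(295,80,355,140),"scene":(290,225,350,285)}.items():
    c=d[n];m,l,b=blobs(c["pixels"][y0:y1,x0:x1],(45,100,40),(80,255,255),30)
    for i,s,ce in b: p=(ce[0]+x0,ce[1]+y0);print(n,"green",s,p,plane(c,p,.1).round(4));g.append(ray(c,p))
print(tri(g[:2]))
E
```

```text
top blue [34, 52, 12, 39, 180] (409.3, 180.9) [ 0.5048 -0.203   0.1   ]
  rect ((39.597984313964844, 71.08859252929688), (6.191680908203125, 38.76211929321289), 8.426968574523926)
top orange [50, 58, 13, 12, 89] (425.6, 173.7) [ 0.5264 -0.2525  0.071 ]
top white [8, 0, 66, 74, 2540] (410.9, 150.5) [ 0.5875 -0.2181  0.07  ]
  rect ((40.23741912841797, 41.878562927246094), (68.40336608886719, 58.28178405761719), 55.784297943115234)
  ell (408.9457092285156, 146.70820999145508) (59.826568603515625, 83.54039764404297) [ 0.5975 -0.2136  0.07  ]
top white [0, 33, 8, 16, 51] (372.0, 151.3) [ 0.5876 -0.1181  0.07  ]
  rect ((2.314633369445801, 40.968292236328125), (15.295625686645508, 6.635088920593262), 77.90524291992188)
  ell (373.999347448349, 150.56745147705078) (11.570454597473145, 15.209556579589844) [ 0.5894 -0.1233  0.07  ]
scene blue [39, 6, 13, 22, 39] (260.1, 198.5) [ 0.512  -0.2024  0.1   ]
  rect ((45.200008392333984, 17.100000381469727), (3.1304945945739746, 23.255107879638672), 26.56505012512207)
scene white [11, 11, 51, 48, 1239] (251.8, 221.8) [ 0.5868 -0.2192  0.07  ]
  re
[... 205 characters left out ...]
 0.07  ]
scene white [58, 57, 12, 9, 34] (280.4, 242.0) [ 0.6606 -0.1175  0.07  ]
  rect ((64.4705810546875, 62.11764907836914), (5.144957542419434, 12.004901885986328), 59.03623962402344)
  ell (278.38245010375977, 240.38772583007812) (9.33337688446045, 12.062872886657715) [ 0.6549 -0.1245  0.07  ]
scene white [80, 59, 5, 16, 72] (297.2, 246.7) [ 0.6748 -0.0643  0.07  ]
  rect ((82.0, 66.5), (15.0, 4.0), 90.0)
  ell (297.23529052734375, 246.94117736816406) (6.5037522315979, 17.908836364746094) [ 0.6757 -0.0641  0.07  ]
top green [22, 28, 16, 15, 177] (324.5, 114.5) [0.6777 0.0023 0.1   ]
scene green [24, 13, 11, 7, 62] (319.2, 241.0) [0.6718 0.0024 0.1   ]
[0.67601149 0.00260928 0.10538193]
```

View pics/crop_top.png

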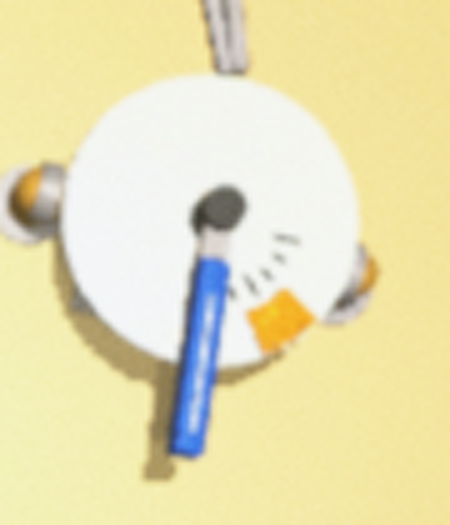

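The enlarged crop shows the air valve with the blue lever at about 165° in the world and the orange patch counter-clockwise from it. This is the white-dial blue one, so it is the one meant. Next I work out the hover pose above the lever.

```bash
cat >> h.py <<'E'
def go(p,yaw,note=""):
    "tool-axis shift /0.5 m and turn /180deg from the measured pose to TCP p, tool down, tool x at world yaw (deg)"
    o=bot.get_obs();r=R.from_quat(o["tool_rot"])
    a=np.radians(yaw);t=R.from_quat([np.cos(a/2),np.sin(a/2),0,0])
    print(note,(r.inv().apply(np.array(p)-o["eef_pos"])/.5).round(4).tolist(),((r.inv()*t).as_rotvec()/np.pi).round(4).tolist())
E
python3 - <<'E'
from h import *
import pickle
d=pickle.load(open("d0.pkl","rb"));c=d["top"]
print(plane(c,(412.4,154.2),.07)); print(np.array(bot.camera("wrist")["hand_eye"]).round(3))
go((.485,-.2,.28),-14.5)
E
```

```text
[ 0.57779111 -0.22151771  0.07      ]
[[-0.     0.956  0.295  0.074]
 [ 1.     0.     0.     0.001]
 [ 0.     0.295 -0.956 -0.117]
 [ 0.     0.     0.     1.   ]]
 [0.7228, -0.2386, -0.0484] [-0.0005, 0.0002, 0.2142]
```

```bash
python3 -m pendant '[0.08,-0.026,-0.05,0,0,0.03,1, 0.16,-0.052,-0.05,0,0,0.06,1, 0.24,-0.08,-0.05,0,0,0.1,1, 0.32,-0.106,-0.05,0,0,0.14,1, 0.4,-0.13,-0.05,0,0,0.17,1, 0.48,-0.16,-0.05,0,0,0.2,1, 0.56,-0.185,-0.05,0,0,0.214,1, 0.64,-0.21,-0.05,0,0,0.214,1, 0.723,-0.239,-0.05,0,0,0.214,1, 0.723,-0.239,-0.05,0,0,0.214,1]'
python3 -m pendant '[0,0,0,0,0,0,0.6,0,0,0,0,0,0,0.6,0,0,0,0,0,0,0.6,0,0,0,0,0,0,0.6,0,0,0,0,0,0,0.6,0,0,0,0,0,0,0.6,0,0,0,0,0,0,0.6,0,0,0,0,0,0,0.6,0,0,0,0,0,0,0.6,0,0,0,0,0,0,0.6]'
python3 - <<'E'
from h import *
import pickle
o=bot.get_obs();c=bot.camera("wrist");pickle.dump((o,c),open("w1.pkl","wb"))
im=c["pixels"];cv2.imwrite("pics/w1.png",cv2.cvtColor(im,cv2.COLOR_RGB2BGR));T=wristT(c,o)
for nm,lo,hi,z in(("blue",(100,120,50),(130,255,255),.1),("orange",(8,140,150),(22,255,255),.071)):
    m,l,b=blobs(im,lo,hi,150)
    for i,s,ce in b: print(nm,s,ce,plane(c,ce,z,T).round(4))
print({k:np.round(o[k],3).tolist() for k in("clock","eef_pos","tool_rot","joint_pos","grip_width")})
E
```

```text
clock: 0.98
eef_pos: [0.4869, -0.1977, 0.281]
tool_rot: [0.992, -0.125, -0.0, -0.0]
ft_force: [0.2, -0.5, -0.5]
grip_width: 0.0856
grasp_force: 0.0
clock: 1.82
eef_pos: [0.4851, -0.2003, 0.2814]
tool_rot: [0.992, -0.126, 0.0, 0.0]
ft_force: [-0.4, -0.7, -0.2]
grip_width: 0.0511
grasp_force: 0.0
blue [312, 116, 17, 88, 801] [320.2, 156.2] [ 0.5101 -0.2079  0.1   ]
orange [341, 116, 30, 30, 470] [355.1, 130.0] [ 0.5248 -0.2534  0.071 ]
orange [561, 126, 79, 103, 1601] [593.4, 180.8] [ 0.3928 -0.522   0.071 ]
orange [196, 207, 47, 43, 969] [219.3, 227.7] [ 0.4487 -0.0581  0.071 ]
orange [36, 243, 24, 23, 323] [47.3, 253.5] [0.4708 0.1753 0.071 ]
orange [0, 291, 11, 31, 153] [4.0, 310.0] [0.4058 0.2824 0.071 ]
{'clock': 1.817, 'eef_pos': [0.485, -0.2, 0.281], 'tool_rot': [0.992, -0.126, 0.0, 0.0], 'joint_pos': [-0.392, 0.281, 0.124, 1.414, -0.0, 3.003], 'grip_width': 0.051}
```

View pics/w1.png

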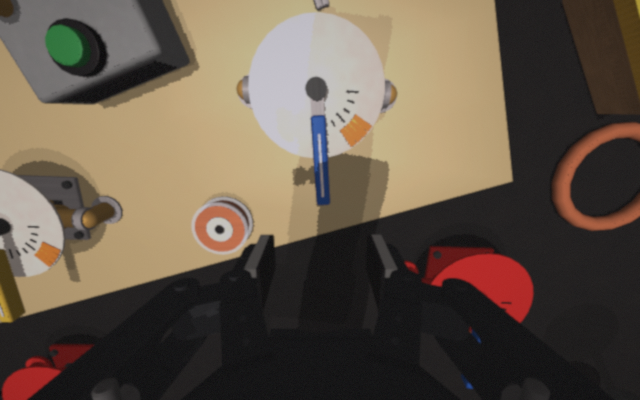

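The wrist picture shows the dial around (317,85), the blue lever from (318,116) to (323,204) and the patch at (355,130). Now I refine the axis, lever and patch angles, with heights triangulated from two views.

```bash
cat >> h.py <<'E'
def dial(c,T,box,z=.07):
    "circle fitted to the white dial's upper outline in world xy, and blue line, and patch"
    x0,y0,x1,y1=box;im=c["pixels"][y0:y1,x0:x1]
    h=cv2.cvtColor(im,cv2.COLOR_RGB2HSV)
    w=cv2.inRange(h,(0,0,95),(180,50,255));ct=max(cv2.findContours(w,0,1)[0],key=cv2.contourArea)
    P=np.array([plane(c,(p[0][0]+x0,p[0][1]+y0),z,T)[:2] for p in cv2.convexHull(ct)])
    from scipy.optimize import least_squares
    s=least_squares(lambda v:np.hypot(*(P-v[:2]).T)-.076,P.mean(0),loss="soft_l1",f_scale=.001)
    m,l,b=blobs(im,(100,120,50),(130,255,255),100);i=max(b,key=lambda q:q[1][4])
    v,u=np.nonzero(l==i[0]);Q=np.array([plane(c,(a+x0,e+y0),.1,T)[:2] for a,e in zip(u,v)],np.float32)
    vx,vy,bx,by=cv2.fitLine(Q,cv2.DIST_HUBER,0,.01,.01).ravel()
    if (bx-s.x[0])*vx+(by-s.x[1])*vy<0: vx,vy=-vx,-vy
    m,l,b=blobs(im,(8,140,120),(22,255,255),60)
    print("axis",s.x.round(4),"rms",np.sqrt((s.fun**2).mean()).round(4),"lever",np.degrees(np.arctan2(vy,vx))%360,(bx,by),"lever off axis",(vx*(s.x[1]-by)-vy*(s.x[0]-bx)).round(4))
    for q in b:
        p=plane(c,(q[2][0]+x0,q[2][1]+y0),.071,T)[:2]-s.x;print("patch",q[1][4],np.hypot(*p).round(4),np.degrees(np.arctan2(p[1],p[0]))%360)
E
python3 - <<'E'
from h import *
import pickle
d=pickle.load(open("d0.pkl","rb"));c=d["top"];o,w=pickle.load(open("w1.pkl","rb"));T=wristT(w,o)
dial(c,None,(383,120,442,205));dial(w,T,(249,5,388,210))
print(tri([ray(c,(425.6,173.7)),ray(w,(355.1,130.0),T)]),tri([ray(c,(406.7,200.2)),ray(w,(323,203),T)]),"sleeve end")
E
```

```text
axis [ 0.5796 -0.2198] rms 0.0065 lever 169.12903 (np.float32(0.50343883), np.float32(-0.20141476)) lever off axis 0.0037
patch 89 0.0625 211.5626248123979
axis [ 0.5779 -0.2206] rms 0.0016 lever 169.0136 (np.float32(0.49519753), np.float32(-0.20550117)) lever off axis -0.001
patch 470 0.0624 211.72173904226256
[ 0.52553294 -0.25246932  0.07355436] [ 0.45680592 -0.19631602  0.09568442] sleeve end
```

```bash
python3 - <<'E'
from h import *
go((.4798,-.2015,.096),-11)
E
```

```text
[-0.0096, 0.0051, 0.3707] [0.0, -0.0, -0.0193]
```

```bash
python3 -m pendant '[-0.01,0.005,0.07,0,0,-0.0193,0.5, -0.01,0.005,0.14,0,0,-0.0193,0.5, -0.01,0.005,0.21,0,0,-0.0193,0.5, -0.01,0.005,0.28,0,0,-0.0193,0.5, -0.01,0.005,0.34,0,0,-0.0193,0.5, -0.01,0.005,0.37,0,0,-0.0193,0.5, -0.01,0.005,0.37,0,0,-0.0193,0.5, -0.01,0.005,0.37,0,0,-0.0193,0, -0.01,0.005,0.37,0,0,-0.0193,0, -0.01,0.005,0.37,0,0,-0.0193,0]'
python3 -m pendant '[0,0,0,0,0,0,0,0,0,0,0,0,0,0,0,0,0,0,0,0,0,0,0,0,0,0,0,0,0,0,0,0,0,0,0,0,0,0,0,0,0,0,0,0,0,0,0,0,0,0,0,0,0,0,0,0,0,0,0,0,0,0,0,0,0,0,0,0,0,0]'
python3 - <<'E'
from h import *
ax=np.array([.578,-.2206])
for k in range(1,11):
    t=np.radians(169+42.7*k/10);p=ax+.1*np.array([np.cos(t),np.sin(t)])
    go((p[0],p[1],bot.get_obs()["eef_pos"][2]),np.degrees(t)-180,k)
E
```

```text
clock: 2.7
eef_pos: [0.481, -0.2016, 0.0981]
tool_rot: [0.995, -0.095, 0.002, 0.0]
ft_force: [-0.2, 0.6, -1.7]
grip_width: 0.0149
grasp_force: 59.3
clock: 3.53
eef_pos: [0.481, -0.2017, 0.0979]
tool_rot: [0.995, -0.096, 0.002, 0.0]
ft_force: [0.5, 1.5, 5.1]
grip_width: 0.0149
grasp_force: 60.4
1 [-0.0018, 0.0151, 0.0] [0.0002, -0.0011, -0.0236]
2 [-0.0002, 0.0299, 0.0] [0.0002, -0.0011, -0.0473]
3 [0.0026, 0.0445, 0.0] [0.0003, -0.0011, -0.071]
4 [0.0064, 0.0589, 0.0] [0.0003, -0.0011, -0.0947]
5 [0.0113, 0.073, 0.0001] [0.0003, -0.0011, -0.1184]
6 [0.0173, 0.0867, 0.0001] [0.0004, -0.0011, -0.1422]
7 [0.0242, 0.0999, 0.0001] [0.0004, -0.0011, -0.1659]
8 [0.0321, 0.1125, 0.0002] [0.0005, -0.0011, -0.1896]
9 [0.0409, 0.1245, 0.0002] [0.0005, -0.001, -0.2133]
10 [0.0506, 0.1358, 0.0002] [0.0006, -0.001, -0.2371]
```

```bash
python3 -m pendant '[0.0003,0.0148,0,0,0,-0.0236,0, 0.0018,0.0296,0,0,0,-0.0473,0, 0.0046,0.0441,0,0,0,-0.071,0, 0.0084,0.0584,0,0,0,-0.0947,0, 0.0132,0.0724,0,0,0,-0.1184,0, 0.019,0.086,0,0,0,-0.142,0, 0.026,0.099,0,0,0,-0.166,0, 0.0335,0.1115,0,0,0,-0.1896,0, 0.042,0.1237,0,0,0,-0.2133,0, 0.0515,0.135,0,0,0,-0.237,0]'
python3 -m pendant '[0,0,0,0,0,0,0,0,0,0,0,0,0,0,0,0,0,0,0,0,0,0,0,0,0,0,0,0,0.4,0,0,0,0,0,0,0.4,0,0,0,0,0,0,0.4,0,0,0,0,0,0,0.4,0,0,-0.04,0,0,0,0.4,0,0,-0.1,0,0,0,0.4,0,0,-0.17,0,0,0,0.4,0,0,-0.24,0,0,0,0.4]'
python3 -m pendant '[0,0,-0.08,0,0,0,0.6,0,0,-0.12,0,0,0,0.6,0,0,-0.12,0,0,0,0.6,0,0,-0.12,0,0,0,0.6,0,0,-0.12,0,0,0,0.6,0,0,-0.12,0,0,0,0.6,0,0,-0.12,0,0,0,0.6,0,0,-0.12,0,0,0,0.6,0,0,-0.12,0,0,0,0.6,0,0,-0.12,0,0,0,0.6]'
python3 - <<'E'
from h import *
import pickle
o=bot.get_obs();w=bot.camera("wrist");pickle.dump((o,w),open("w2.pkl","wb"));T=wristT(w,o)
im=w["pixels"][:240,180:480]
cv2.imwrite("pics/w2.png",cv2.cvtColor(cv2.resize(im,None,fx=2.5,fy=2.5,interpolation=cv2.INTER_CUBIC),cv2.COLOR_RGB2BGR))
dial(w,T,(249,5,388,210))
E
```

```text
clock: 4.37
eef_pos: [0.4942, -0.2724, 0.0979]
tool_rot: [0.962, 0.275, 0.003, 0.0]
ft_force: [2.4, 5.1, 5.7]
grip_width: 0.0152
grasp_force: 60.3
clock: 5.2
eef_pos: [0.4919, -0.2723, 0.1558]
tool_rot: [0.962, 0.273, -0.0, -0.0]
ft_force: [-0.2, 0.0, 0.4]
grip_width: 0.0511
grasp_force: 0.0
axis [ 0.5777 -0.2273] rms 0.0068 lever 213.3724 (np.float32(0.5286945), np.float32(-0.25160176)) lever off axis 0.0067
patch 221 0.0613 195.16034590256982
patch 185 0.0593 218.0848517467298schema error: expected a multiple of 7 numbers
```

View pics/w2.png

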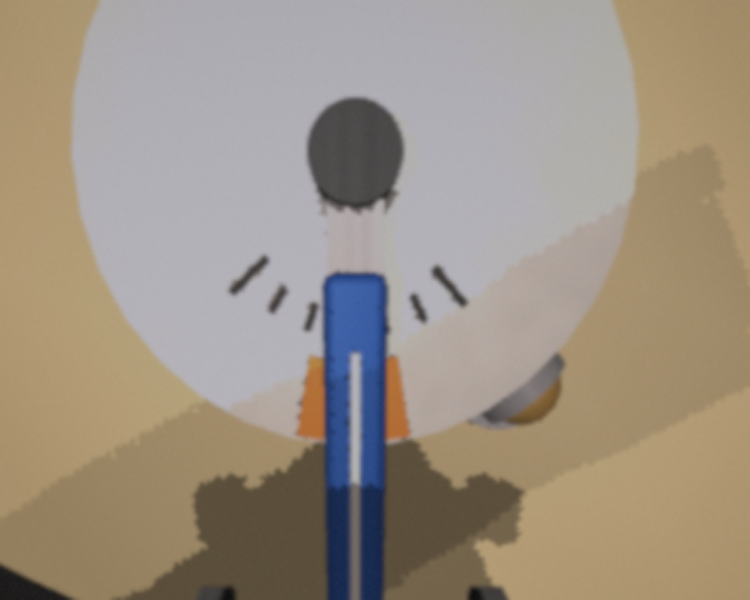

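The lever is centred over the patch: in the crop, orange spans 300–327 on the left and 385–410 on the right. The third call was refused, so it caused no motion. The gripper is clear of the lever. Next is the pump button.

```bash
python3 - <<'E'
from h import *
go((.66,-.02,.23),31.7)
E
```

```text
[0.5509, -0.2533, -0.1481] [-0.0002, 0.0001, -0.0002]
```

```bash
python3 -m pendant '[0,0,-0.07,0,0,0,0.4, 0.03,-0.015,-0.148,0,0,0,0, 0.1,-0.045,-0.148,0,0,0,0, 0.17,-0.08,-0.148,0,0,0,0, 0.24,-0.11,-0.148,0,0,0,0, 0.31,-0.145,-0.148,0,0,0,0, 0.38,-0.175,-0.148,0,0,0,0, 0.45,-0.21,-0.148,0,0,0,0, 0.52,-0.24,-0.148,0,0,0,0, 0.55,-0.253,-0.148,0,0,0,0]'
python3 -m pendant '[0,0,0,0,0,0,0,0,0,0,0,0,0,0,0,0,0,0,0,0,0,0,0,0,0,0,0,0,0,0,0,0,0,0,0,0,0,0,0,0,0,0,0,0,0,0,0,0,0,0,0,0,0,0,0,0,0,0,0,0,0,0,0,0,0,0,0,0,0,0]'
python3 - <<'E'
from h import *
import pickle
o=bot.get_obs();w=bot.camera("wrist");T=wristT(w,o)
im=w["pixels"];cv2.imwrite("pics/w3.png",cv2.cvtColor(im,cv2.COLOR_RGB2BGR))
d=pickle.load(open("d0.pkl","rb"));c=d["top"]
m,l,b=blobs(im,(45,100,30),(80,255,255),150)
for i,s,ce in b: print(s,ce,plane(w,ce,.1,T).round(4),tri([ray(w,ce,T),ray(c,(324.5,114.5)),ray(d["scene"],(319.2,241.0))]).round(4),tri([ray(w,ce,T),ray(d["scene"],(319.2,241.0))]).round(4))
print(o["joint_pos"].round(2),o["grip_width"])
E
```

```text
clock: 6.08
eef_pos: [0.6617, -0.0158, 0.2297]
tool_rot: [0.961, 0.275, 0.001, -0.001]
ft_force: [-0.6, -0.1, -0.1]
grip_width: 0.0004
grasp_force: 0.0
clock: 6.92
eef_pos: [0.6598, -0.0206, 0.2304]
tool_rot: [0.962, 0.273, 0.0, 0.0]
ft_force: [-0.8, -0.4, -0.3]
grip_width: -0.0001
grasp_force: 0.0
[288, 147, 40, 40, 1236] [307.4, 167.1] [0.6743 0.0013 0.1   ] [0.6758 0.0023 0.1055] [0.6751 0.0021 0.1043]
[-0.03  0.58  0.45  1.44  0.    2.56] -7.700985635285443e-05
```

View pics/w3.png

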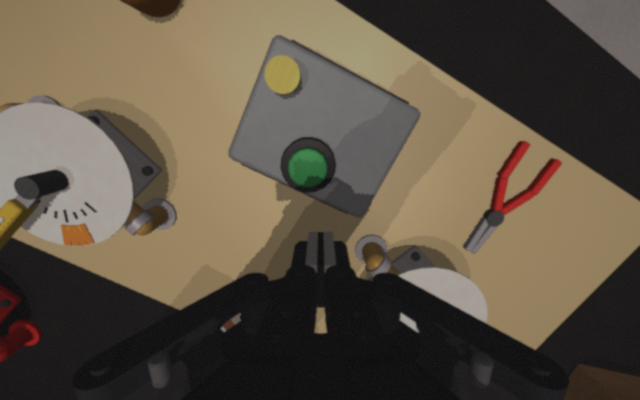

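The green button is at pixel (307,167), which triangulates to (0.675, 0.002, 0.105). The fingers are shut. I descend to just above it.

```bash
python3 - <<'E'
from h import *
go((.675,.002,.136),31.7)
E
```

```text
[0.0496, -0.0224, 0.1887] [0.0, -0.0, -0.0002]
```

```bash
python3 -m pendant '[0.05,-0.022,0,0,0,0,0,0.05,-0.022,0.05,0,0,0,0,0.05,-0.022,0.1,0,0,0,0,0.05,-0.022,0.15,0,0,0,0,0.05,-0.022,0.175,0,0,0,0,0.05,-0.022,0.189,0,0,0,0,0.05,-0.022,0.189,0,0,0,0,0.05,-0.022,0.189,0,0,0,0,0.05,-0.022,0.189,0,0,0,0,0.05,-0.022,0.189,0,0,0,0]'
python3 -m pendant '[0,0,0.002,0,0,0,0,0,0,0.004,0,0,0,0,0,0,0.006,0,0,0,0,0,0,0.008,0,0,0,0,0,0,0.01,0,0,0,0,0,0,0.012,0,0,0,0,0,0,0.014,0,0,0,0,0,0,0.014,0,0,0,0,0,0,0.014,0,0,0,0,0,0,0.014,0,0,0,0]'
```

```text
clock: 7.8
eef_pos: [0.6763, 0.002, 0.1377]
tool_rot: [0.962, 0.273, 0.002, 0.0]
ft_force: [-0.6, -0.5, -0.2]
grip_width: 0.0002
grasp_force: 0.0
clock: 8.63
eef_pos: [0.6754, 0.002, 0.1291]
tool_rot: [0.962, 0.273, 0.0, 0.0]
ft_force: [-0.7, -0.3, 2.5]
grip_width: -0.0002
grasp_force: 1.2
```

```bash
python3 -m pendant '[0,0,0.002,0,0,0,0,0,0,0.004,0,0,0,0,0,0,0.006,0,0,0,0,0,0,0.008,0,0,0,0,0,0,0.008,0,0,0,0,0,0,0.008,0,0,0,0,0,0,0.008,0,0,0,0,0,0,0.008,0,0,0,0,0,0,0.008,0,0,0,0,0,0,0.008,0,0,0,0]'
```

```text
clock: 9.47
eef_pos: [0.6754, 0.002, 0.1261]
tool_rot: [0.962, 0.273, 0.001, 0.0]
ft_force: [-1.9, -0.8, 6.6]
grip_width: 0.0001
grasp_force: 3.8
```

```bash
python3 -m pendant '[0,0,0.002,0,0,0,0,0,0,0.004,0,0,0,0,0,0,0.006,0,0,0,0,0,0,0.007,0,0,0,0,0,0,0.007,0,0,0,0,0,0,0.007,0,0,0,0,0,0,0.007,0,0,0,0,0,0,0.007,0,0,0,0,0,0,0.007,0,0,0,0,0,0,0.007,0,0,0,0]'
```

```text
clock: 10.3
eef_pos: [0.6754, 0.002, 0.1258]
tool_rot: [0.962, 0.273, 0.002, 0.0]
ft_force: [-7.0, -0.0, 20.1]
grip_width: 0.0
grasp_force: 9.8
```

The travel has stopped with force up to 20 N, so the button is fully down. I lift off straight up.

```bash
python3 -m pendant '[0,0,-0.01,0,0,0,0,0,0,-0.03,0,0,0,0,0,0,-0.08,0,0,0,0,0,0,-0.15,0,0,0,0,0,0,-0.22,0,0,0,0,0,0,-0.26,0,0,0,0,0,0,-0.26,0,0,0,0,0,0,-0.26,0,0,0,0,0,0,-0.26,0,0,0,0,0,0,-0.26,0,0,0,0]'
python3 - <<'E'
from h import *
c=bot.camera("scene");im=c["pixels"][170:310,160:480]
cv2.imwrite("pics/s4.png",cv2.cvtColor(cv2.resize(im,None,fx=2.5,fy=2.5,interpolation=cv2.INTER_CUBIC),cv2.COLOR_RGB2BGR))
E
```

```text
clock: 11.13
eef_pos: [0.6744, 0.0021, 0.2489]
tool_rot: [0.962, 0.273, -0.002, -0.001]
ft_force: [-0.1, -0.8, 0.3]
grip_width: -0.0002
grasp_force: 0.0
```

View pics/s4.png

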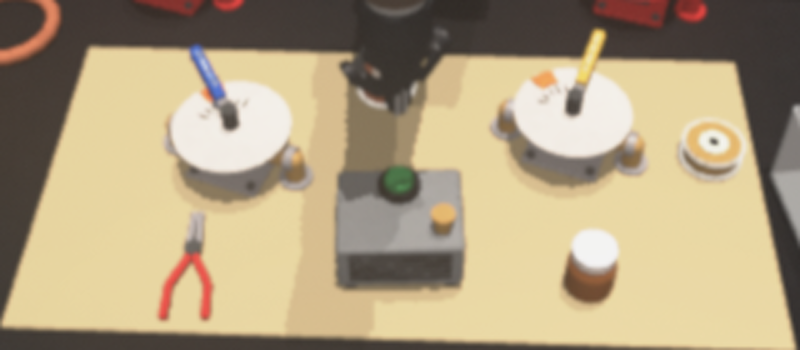

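The scene view shows the blue lever (210,75) over its patch, the gas lever (590,60) unchanged, the button (400,180) up again and the loose items in place. I hand it in.

```bash
python3 -c "
from workcell import bot
print(bot.job_done())"
```

```text
the job is handed in; nothing more can be done
None
```

The job is handed in: the air lever lies centred over the orange patch with orange showing on both sides, and the pump button was then pressed to its stop and released; the gas lever is still closed and the loose items look unmoved.

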